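# Spring-punch the two cord-handle holes in a chopping board

### The arm

A 6-joint arm with a two-finger parallel gripper is mounted at the origin on a cart in front of the work surface, level with it; the furniture and walls round the work are solid. World frame = base frame: x ahead of the robot, y to its left, z up, the work surface at z = 0. Lengths are in mm, angles in rad, forces in N, time in s.
With the tool pointing down it reaches from about 400 to 925 mm from the base axis. Payload 12.5 kg.
Tool frame: the origin (TCP) lies on the centre line of the jaws, within the pads' length; the fingertips stand 19 mm ahead of it and the grasp point (between the pads) is the TCP; z points along the fingers, y is the line along which they close (so a half turn about z gives the same grasp; the last joint's range is limited). The gripper opens to 95 mm and grips with 3 to 60 N. Pads are 20 mm wide; open, the fingers measure 119 mm over their backs; the gripper's body (75 mm by 180 mm) begins 59 mm behind the grasp point.
Start: joints at [-1.257, 0.491, 1.559, -0, 1.092, -0.106], TCP at [254.761, -570.741, 197.261] pointing down, gripper open.
Joint ranges: [-3.1, 3.1], [-0.84, 2.19], [0.05, 2.79], [-1.13, 4.28], [0.06, 2.93], [-2.69, 2.69]. Speed limits (rad/s): [2.22, 2.22, 2.79, 3.14, 3.14, 3.14].

### API

Orientations are given as [roll, pitch, yaw] about the fixed x, y, z axes, in that order (R = Rz(yaw) Ry(pitch) Rx(roll)).
In Python, from cell import state, read_camera, job_done gives the robot as it stands.
- The arm moves only by the tool arm_command, never from a script. Its argument "deltas" is a list of rows, each an object of numbers: "dx", "dy", "dz": the shift along the world's x, y, z in m; "yaw": the turn about the world's z in degrees. In form: [{"dx": .., "dy": .., "dz": .., "yaw": ..}, ...]. A call has 1 to 20 rows; each row shifts and turns the commanded pose from where the row before left it; what a row does not reach is not made up. A row lasts 1/10 s, in which the tool goes at most 50 mm and 8.59 degrees, less where a joint would pass 70% of its speed; a pose out of reach is approached as far as the arm can. A call with a gripper value outside its range is refused whole. "gripper" is the finger opening in m, from 0 to 0.0951, set as the call begins (left out, the last holds). The fingers move at their own pace and stop on an object; the grip force is fixed at half the most. Time passes only in rows, so rows that do not move let the fingers close. It gives the time, the measured TCP pose, the force, the opening and the grip force at its end, in the units of the state.
- state(): the state, without advancing time (a new reading comes with each control period).
- read_camera(name): name is "scene" or "top" or "wrist"; returns a dict with "color" (480x640x3 uint8, red, green, blue), "range_z" (480x640 float32, mm along the optical axis (not along the pixel's ray), 0 where there is no reading), "fx", "fy", "cx", "cy" (pixels), "extrinsics" (4x4, takes a point from camera to world coordinates). Camera axes: x right, y up, looking along -z (the intrinsics and any distortion apply to the point x, -y, -z); pixel columns grow to the right and rows downward; lengths in mm; the calibration is good to about 2 mm. A picture is of the moment at which its call begins.
- job_done(): hands the job in; it is judged then, once.
The state is a dict: "t": time; "joints": joint angles; "qvel": joint speeds; "tau": joint torques, N m; "eef_pos": TCP position; "tcp_rot": TCP orientation; "ft_force": force on the tool from outside, world axes, zero at the start; "moment": the same for the moment, N m; "opening": opening from 0.0 (shut) to 1.0 (fully open); "grip_force": force on a finger pad.
Only numpy, scipy, OpenCV 4.12 (cv2) and the standard library are available. Lean on these libraries where they do the work, as an engineer would, in place of code of your own. Each camera call takes 0.05 s, during which the arm holds its last target. There are 200 camera calls.

### The job

The chopping board is to get a cord handle, so its two holes must be marked: press the two outer spring punches of the jig that is clamped on the board straight down, each until its spring trips with a snap, and let them come back up. Leave the middle punch alone; it is for a hanging hole that this board does not get.

Things in the scene. Friction and masses are not known exactly. Their poses are not given: they have to be found in the camera images.
- jig: Fixed aluminium bar, 236 x 44 x 20 mm, clamped across the near end of a 22 mm wooden board. Three equal upright punches in a row stand on it: dark collar, steel plunger, flat round cap 28 mm wide. Origin: centre of the bar's underside, 22 mm above the worktop. z up; x along the bar to the robot's left. Punches at y = 0, x = +64, 0, -64 mm; cap tops at z = 92 mm when up, collar tops at z = 48 mm.
- left_striker (a joint): Striker in the left punch (jig x = +64 mm), metres, positive down: 0 cocked; it goes down with the cap to the trip at 0.008, then jumps ahead and stays at 0.014 (fired), as the brass pointer on the collar shows. The cap needs 4 N at first, up to 13 N at about 4 mm, then less. Let go before the trip, cap and striker return.
- right_striker (a joint): The same in the right punch (jig x = -64 mm): 0 cocked, 0.014 fired. After the trip about 4 N is left on the cap; it has a hard stop 14 mm below its top position, so a stroke of 11 to 13 mm is good. Released, the cap springs back up while the striker stays fired.
- middle_striker (a joint): The same in the middle punch (jig x = 0): 0 cocked, 0.014 fired. This one must stay cocked.

How it is judged (in metres and radians):
At the end, for the whole second after the job is handed in: The left and right strikers have fired (each is more than 11 mm down; a fired one rests at 14 mm) and the middle one is still cocked (below 3 mm) (value of joint each of left_striker, right_striker above 0.011 m and value of joint middle_striker below 0.003 m); the robot touches nothing.
It fails at once if the middle punch is pressed (its striker is moved by more than 4 mm) (value of joint middle_striker above 0.004 m).
It also fails if it takes over 32 s, if anything falls off the work surface, if the arm or the gripper's body presses on something with over 40 N, if the wrist force passes 120 N, or if a joint passes its speed limit or range.

## Working session

There is one attempt and no reset: what is moved stays moved. The work goes in short steps, Python scripts to look and compute and a tool call to move; the robot and the scene stay as the last step left them, time stands still between calls to the robot, and variables do not carry over. Pictures are saved under pics/ and viewed, at most 10 in all, crops included, and the job is handed in when it is done.

Besides the shell and the picture viewer there is one more tool, called after "Request:" in YAML: its name, and indented under it one key for each argument. arm_command: Moves the arm, as the interface text tells. Its arguments: {"type":"object","properties":{"deltas":{"type":"array"},"gripper":{"type":"number"}},"required":["deltas"]}

```bash
mkdir -p pics
cat > h.py <<'E'
import numpy as np, cv2
from cell import state, read_camera, job_done
def pts(c):
    v,u=np.mgrid[0:480,0:640]; z=c["range_z"]
    P=np.stack([(u-c["cx"])/c["fx"]*z,-(v-c["cy"])/c["fy"]*z,-z,np.ones_like(z)],-1)
    return (P@np.array(c["extrinsics"]).T)[...,:3]
E
python3 - <<'E'
from h import *
print(state())
ims=[]
for n in("top","scene"):
    c=read_camera(n);np.save(f"{n}.npy",c,allow_pickle=True)
    cv2.imwrite(f"pics/{n}.png",c["color"][...,::-1])
    P=pts(c);ok=c["range_z"]>0
    m=(ok&(abs(P[...,2]-114)<5)&(P[...,0]>300)).astype(np.uint8)
    k,l,s,ce=cv2.connectedComponentsWithStats(m)
    for i in range(1,k):
        if s[i,4]>15: print(n,s[i],P[l==i].mean(0).round(1))
E
```

```text
{'t': 0.0, 'joints': array([-1.25659472e+00,  4.91550670e-01,  1.55942712e+00, -1.77437416e-05,
        1.09170502e+00, -1.05600740e-01]), 'qvel': array([-2.80599568e-04,  5.91799886e-04,  1.22453782e-03,  4.22556551e-05,
       -4.08356727e-04, -7.71775790e-04]), 'tau': array([ 1.35506518e-03, -6.12646079e+01, -2.58183628e+01,  6.92707859e-02,
        4.80616477e-02, -8.45366981e-05]), 'eef_pos': array([ 254.67475205, -570.48101915,  196.67497453]), 'tcp_rot': array([-3.14050692e+00, -9.92574043e-05,  4.19810484e-01]), 'ft_force': array([-0.61365765, -0.41086149,  0.01729048]), 'moment': array([-0.02058556, -0.02566703,  0.01006969]), 'grip_force': 0.0, 'opening': 0.995959693408432}
top [  0   0  72 188 725] [764.3 690.3 112.8]
top [107   0   4  15  24] [916.  580.1 111.7]
top [153   0  54  62 276] [843.5 449.8 114. ]
top [339   0  79  22 334] [891.6 143.5 113.9]
top [104  48  27   9  79] [829.5 558.6 114.1]
top [235 118  17  17 184] [703.  358.1 111.2]
top [350 220  20  19 289] [532.3 183.  115.2]
top [310 233  19  20 288] [513.7 243.9 115.4]
top [269 246  19  20 294] [494.9 304.8 
[... 197 characters left out ...]
223.1  113.8]
scene [279  91  10   9  55] [917.9  43.5 114.3]
scene [ 62  99  46  12 207] [1141.3  348.3  113.8]
scene [106  98   8   5  32] [1130.6  303.1  113.4]
scene [193 102  79  24 425] [901.9 167.8 114. ]
scene [121 109   8   6  23] [1060.6  302.9  114.2]
scene [ 40 126  20   9  85] [1081.7  436.6  114. ]
scene [  0 138  10   8  51] [1090.7  510.9  113.6]
scene [ 71 185  39  23 252] [818.2 468.6 113.9]
scene [190 204  12   8  39] [701.  361.2 109.7]
scene [356 205  20  14 216] [529.5 185.9 112.2]
scene [  0 210  50  16 302] [829.6 560.3 114. ]
scene [331 227  21  16 248] [511.  247.  112.2]
scene [304 252  22  16 281] [492.3 307.9 112.5]
scene [ 77 361  48  29 302] [478.1 593.3 114.5]
```

View pics/top.png

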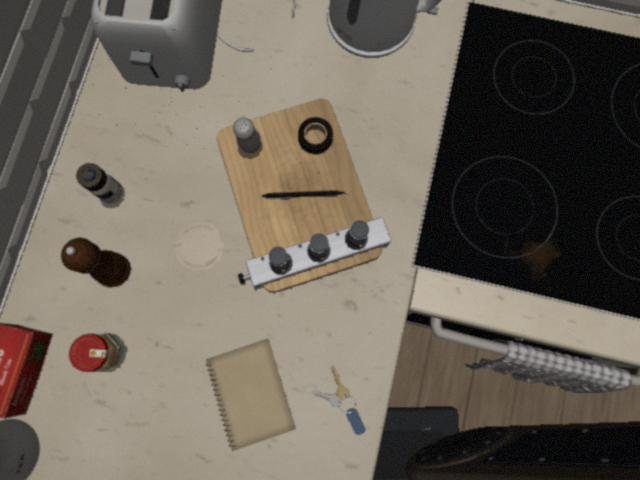

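View pics/scene.png

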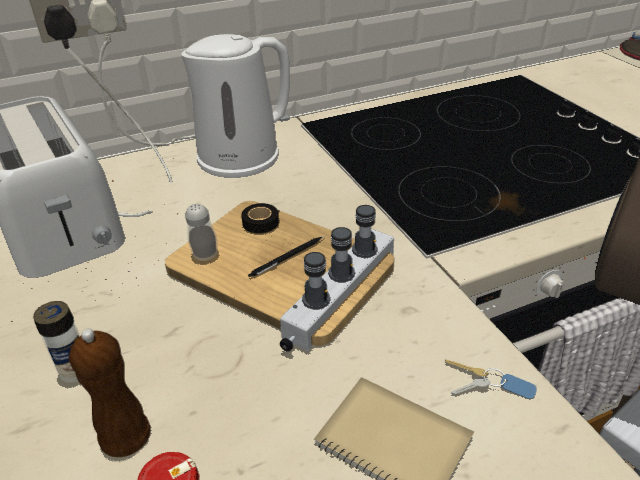

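The top view shows the three caps at about (279,256), (319,243) and (359,230), and the scene view shows them at (314,258), (341,233) and (365,211). The two views agree to about 3 mm. Before moving I'll check for tall obstacles along the path.

Run:
```python
from h import *
for n in("top","scene"):
    c=np.load(f"{n}.npy",allow_pickle=True).item();P=pts(c).reshape(-1,3);P=P[c["range_z"].ravel()>0]
    print(n,np.array(c["extrinsics"])[:3,3])
    m=(P[:,2]>60)&(P[:,0]<760);Q=P[m]
    key=(Q[:,:2]//100).astype(int)
    for k in np.unique(key,axis=0):
        q=Q[(key==k).all(1)]
        if len(q)>20: print(k*100,len(q),q[:,2].max().round())
```

```text
top [363.59370035 253.54255044 886.58666598]
[100 600] 167 108.0
[ 200 -100] 2484 441.0
[200   0] 7865 459.0
[200 100] 1544 304.0
[200 600] 585 116.0
[200 700] 397 98.0
[300 500] 1089 93.0
[300 600] 627 92.0
[300 700] 1374 71.0
[400 200] 118 119.0
[400 300] 200 120.0
[400 500] 988 175.0
[400 600] 58 160.0
[400 700] 45 70.0
[500 100] 421 119.0
[500 200] 412 120.0
[500 300] 66 118.0
[500 500] 490 174.0
[500 600] 24 162.0
[500 700] 427 102.0
[600 300] 419 114.0
[600 500] 655 112.0
[600 600] 217 111.0
[600 700] 2121 167.0
[700 300] 221 115.0
[700 600] 1504 206.0
[700 700] 598 180.0
scene [ 20.07430058 667.55325703 594.35111733]
[100 100] 1465 243.0
[200   0] 72 288.0
[200 100] 2499 294.0
[300 500] 1155 88.0
[300 600] 185 88.0
[400 200] 200 114.0
[400 300] 717 116.0
[400 500] 2485 169.0
[400 600] 1196 158.0
[500 100] 706 115.0
[500 200] 687 115.0
[500 300] 63 114.0
[500 500] 84 169.0
[500 600] 62 156.0
[600 300] 729 111.0
[600 500] 810 107.0
[600 600] 832 107.0
[700 300] 131 110.0
```

Run:
```python
from h import *
for n in("top","scene"):
    c=np.load(f"{n}.npy",allow_pickle=True).item();P=pts(c);ok=c["range_z"]>0
    m=ok&(P[...,2]>30)&(P[...,0]<420)&(P[...,1]<330)
    Q=P[m];print(n,len(Q))
    for z in range(30,500,50):
        q=Q[(Q[:,2]>=z)&(Q[:,2]<z+50)]
        if len(q)>5: print(z,len(q),np.percentile(q[:,:2],[1,99],axis=0).round().tolist())
t=np.load("top.npy",allow_pickle=True).item()["color"][380:,360:]
s=np.load("scene.npy",allow_pickle=True).item()["color"][100:400,500:]
a=cv2.resize(t,(560,200));b=cv2.resize(s,None,fx=1.3,fy=1.3)
o=np.zeros((600,560,3),np.uint8);o[:200]=a;o[205:205+b.shape[0],:b.shape[1]]=b
cv2.imwrite("pics/crop.png",o[...,::-1])
```

```text
top 11893
130 356 [[219.0, 31.0], [258.0, 137.0]]
180 1465 [[208.0, -2.0], [265.0, 144.0]]
230 2311 [[214.0, -27.0], [273.0, 135.0]]
280 2442 [[224.0, -51.0], [281.0, 109.0]]
330 2748 [[235.0, -58.0], [283.0, 81.0]]
380 2109 [[245.0, -31.0], [277.0, 54.0]]
430 462 [[255.0, -5.0], [268.0, 27.0]]
scene 4036
130 838 [[174.0, 113.0], [224.0, 145.0]]
180 1851 [[178.0, 116.0], [231.0, 148.0]]
230 1261 [[195.0, 82.0], [240.0, 138.0]]
280 86 [[219.0, 74.0], [242.0, 113.0]]
```

View pics/crop.png

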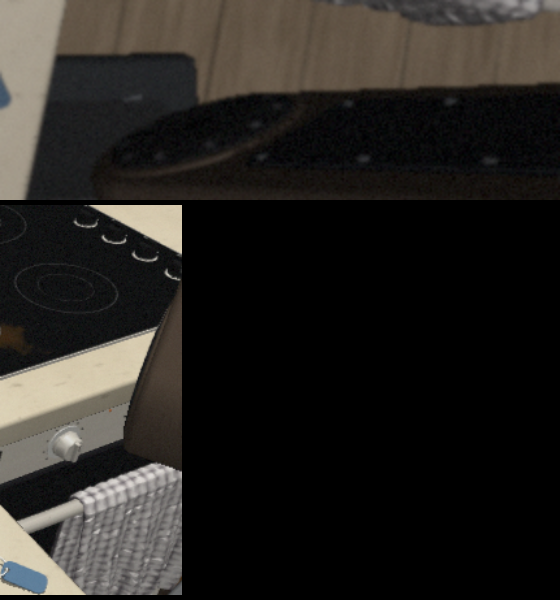

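The brown shape is the robot's own offset upper arm, so the path is clear. I'll move above the right punch with the gripper closing.

Request:
arm_command:
  deltas:
    - {"dx": 0.012,"dy": 0.015}
    - {"dx": 0.024,"dy": 0.031}
    - {"dx": 0.024,"dy": 0.031}
    - {"dx": 0.024,"dy": 0.031}
    - {"dx": 0.024,"dy": 0.031}
    - {"dx": 0.024,"dy": 0.031}
    - {"dx": 0.024,"dy": 0.031}
    - {"dx": 0.024,"dy": 0.031}
    - {"dx": 0.024,"dy": 0.031}
    - {"dx": 0.024,"dy": 0.031}
    - {"dx": 0.024,"dy": 0.031}
    - {"dx": 0.024,"dy": 0.031}
    - {"dx": 0.012,"dy": 0.035}
  gripper: 0

```text
$.deltas[0]: bad value
```

Request:
arm_command:
  deltas:
    - {"dy": 0.038}
    - {"dy": 0.038}
    - {"dy": 0.038}
    - {"dy": 0.038}
    - {"dy": 0.038}
    - {"dy": 0.038}
    - {"dy": 0.038}
    - {"dy": 0.038}
    - {"dy": 0.03}
    - {"dy": 0.02}
    - {"dy": 0.01}
    - {"dx": 0}
    - {"dx": 0}
    - {"dx": 0}

```text
$.deltas[0]: bad value
```

Run:
```python
from h import *
s=state();print(s["t"],s["eef_pos"],s["tcp_rot"],s["joints"].round(2),s["ft_force"],s["opening"])
c=read_camera("wrist");P=pts(c);cv2.imwrite("pics/w1.png",c["color"][...,::-1])
m=((c["range_z"]>0)&(abs(P[...,2]-114)<6)).astype(np.uint8)
k,l,st,ce=cv2.connectedComponentsWithStats(m)
for i in range(1,k):
    if st[i,4]>100: print(st[i],ce[i].round(),P[l==i].mean(0).round(1),((P[l==i].min(0)+P[l==i].max(0))/2).round(1))
```

```text
0.1 [ 254.69144813 -570.51264457  196.71307519] [-3.14060347e+00 -1.32150763e-04  4.19746407e-01] [-1.26  0.49  1.56  0.    1.09 -0.11] [ 0.10586281 -0.01490611 -0.10376942] 1.0013298751808837
```

View pics/w1.png

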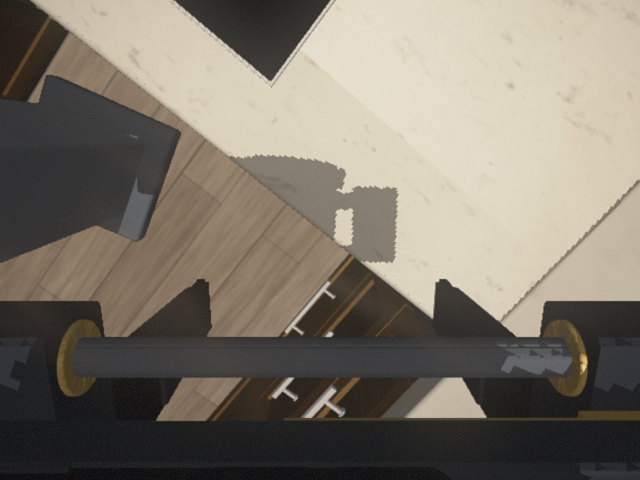

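The moves were refused because every row needs all four keys, so nothing moved. The picture shows only the start position: bare worktop, with the open fingers at about (200,290) and (440,290).

Request:
arm_command:
  deltas:
    - {"dx": 0.012,"dy": 0.015,"dz": 0,"yaw": 0}
    - {"dx": 0.024,"dy": 0.031,"dz": 0,"yaw": 0}
    - {"dx": 0.024,"dy": 0.031,"dz": 0,"yaw": 0}
    - {"dx": 0.024,"dy": 0.031,"dz": 0,"yaw": 0}
    - {"dx": 0.024,"dy": 0.031,"dz": 0,"yaw": 0}
    - {"dx": 0.024,"dy": 0.031,"dz": 0,"yaw": 0}
    - {"dx": 0.024,"dy": 0.031,"dz": 0,"yaw": 0}
    - {"dx": 0.024,"dy": 0.031,"dz": 0,"yaw": 0}
    - {"dx": 0.024,"dy": 0.031,"dz": 0,"yaw": 0}
    - {"dx": 0.024,"dy": 0.031,"dz": 0,"yaw": 0}
    - {"dx": 0.024,"dy": 0.031,"dz": 0,"yaw": 0}
    - {"dx": 0.024,"dy": 0.031,"dz": 0,"yaw": 0}
    - {"dx": 0.012,"dy": 0.035,"dz": 0,"yaw": 0}
  gripper: 0

```text
t: 1.45
eef_pos: [544.0, -177.5, 197.1]
tcp_rot: [3.141, -0.0, 0.42]
ft_force: [-0.1, -0.9, -1.0]
opening: 0.01
grip_force: 0.0
```

Request:
arm_command:
  deltas:
    - {"dx": -0.001,"dy": 0.038,"dz": 0,"yaw": 0}
    - {"dx": -0.002,"dy": 0.038,"dz": 0,"yaw": 0}
    - {"dx": -0.002,"dy": 0.038,"dz": 0,"yaw": 0}
    - {"dx": -0.002,"dy": 0.038,"dz": 0,"yaw": 0}
    - {"dx": -0.002,"dy": 0.038,"dz": 0,"yaw": 0}
    - {"dx": -0.002,"dy": 0.038,"dz": 0,"yaw": 0}
    - {"dx": -0.002,"dy": 0.038,"dz": 0,"yaw": 0}
    - {"dx": 0,"dy": 0.038,"dz": 0,"yaw": 0}
    - {"dx": 0,"dy": 0.03,"dz": 0,"yaw": 0}
    - {"dx": 0,"dy": 0.02,"dz": 0,"yaw": 0}
    - {"dx": 0,"dy": 0.01,"dz": 0,"yaw": 0}
    - {"dx": 0,"dy": 0,"dz": 0,"yaw": 0}
    - {"dx": 0,"dy": 0,"dz": 0,"yaw": 0}
    - {"dx": 0,"dy": 0,"dz": 0,"yaw": 0}

```text
t: 2.85
eef_pos: [529.7, 183.4, 197.3]
tcp_rot: [3.141, 0.0, 0.419]
ft_force: [1.0, -0.1, 0.0]
opening: 0.007
grip_force: 0.0
```

```bash
cat > look.py <<'E'
from h import *
import sys
s=state();print(s["t"],s["eef_pos"],s["tcp_rot"],s["joints"].round(2),s["ft_force"],s["opening"])
c=read_camera("wrist");P=pts(c);cv2.imwrite(sys.argv[1],c["color"][...,::-1])
m=((c["range_z"]>0)&(abs(P[...,2]-114)<6)).astype(np.uint8)
k,l,st,ce=cv2.connectedComponentsWithStats(m)
for i in range(1,k):
    if st[i,4]>100: print(st[i],ce[i].round(),P[l==i].mean(0).round(1),((P[l==i].min(0)+P[l==i].max(0))/2).round(1))
E
python3 look.py pics/w2.png
```

```text
2.85 [529.7331165  183.40347706 197.28143993] [3.14139501e+00 1.57584473e-04 4.18858316e-01] [ 0.22  0.4   1.72 -0.    1.02  1.37] [ 1.03585498 -0.10415596  0.01685932] 0.006580944699053127
[ 105  195   48   45 1644] [128. 218.] [495.2 303.5 114.7] [494.3 304.2 112.6]
[ 204  207   46   45 1541] [226. 229.] [513.8 243.  114.8] [513.1 243.2 112.8]
[ 302  219   44   44 1492] [323. 241.] [532.3 182.6 114.7] [531.8 182.2 112.6]
```

View pics/w2.png

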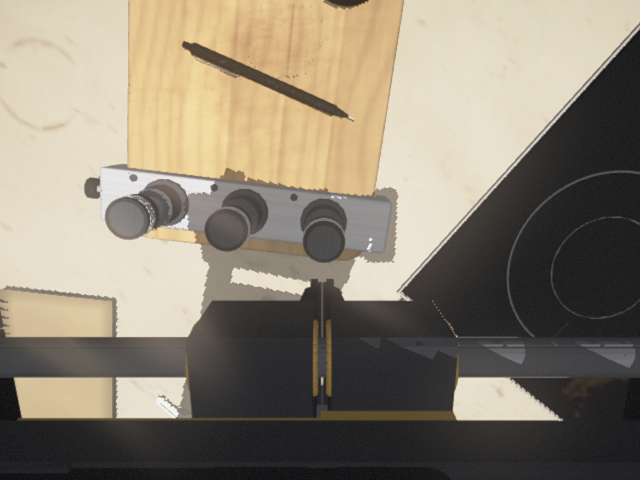

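The caps are at (128,218), (226,229) and (323,241), with the closed fingers at (322,290). The right cap comes out at (532,183) mm and the left at (494.5,304.5) mm. Next I go down on the right one.

Request:
arm_command:
  deltas:
    - {"dx": 0.002,"dy": -0.0005,"dz": -0.015,"yaw": 0}
    - {"dx": 0,"dy": 0,"dz": -0.02,"yaw": 0}
    - {"dx": 0,"dy": 0,"dz": -0.015,"yaw": 0}
    - {"dx": 0,"dy": 0,"dz": -0.006,"yaw": 0}
    - {"dx": 0,"dy": 0,"dz": -0.004,"yaw": 0}
    - {"dx": 0,"dy": 0,"dz": 0,"yaw": 0}
    - {"dx": 0,"dy": 0,"dz": 0,"yaw": 0}

```text
t: 3.6
eef_pos: [532.1, 183.7, 137.8]
tcp_rot: [3.141, -0.001, 0.42]
ft_force: [-0.5, -0.2, -0.1]
opening: 0.007
grip_force: 0.0
```

Request:
arm_command:
  deltas:
    - {"dx": 0,"dy": 0,"dz": -0.002,"yaw": 0}
    - {"dx": 0,"dy": 0,"dz": -0.002,"yaw": 0}
    - {"dx": 0,"dy": 0,"dz": -0.002,"yaw": 0}
    - {"dx": 0,"dy": 0,"dz": -0.001,"yaw": 0}
    - {"dx": 0,"dy": 0,"dz": 0,"yaw": 0}
    - {"dx": 0,"dy": 0,"dz": 0,"yaw": 0}

```text
t: 4.2
eef_pos: [531.8, 183.8, 130.3]
tcp_rot: [3.141, 0.0, 0.42]
ft_force: [-0.8, 0.0, 0.4]
opening: 0.001
grip_force: 0.0
```

Request:
arm_command:
  deltas:
    - {"dx": 0,"dy": 0,"dz": -0.001,"yaw": 0}
    - {"dx": 0,"dy": 0,"dz": -0.001,"yaw": 0}
    - {"dx": 0,"dy": 0,"dz": 0,"yaw": 0}
    - {"dx": 0,"dy": 0,"dz": 0,"yaw": 0}

```text
t: 4.6
eef_pos: [531.8, 183.8, 128.3]
tcp_rot: [3.142, 0.0, 0.42]
ft_force: [-0.0, -0.3, 0.1]
opening: 0.005
grip_force: 0.0
```

```bash
python3 look.py pics/w3.png
```

```text
4.6 [531.76463416 183.75832088 128.25419428] [3.14151534e+00 4.60492478e-06 4.19799483e-01] [ 0.22  0.48  1.79 -0.    0.87  1.37] [-0.01060873 -0.29114812  0.11528389] 0.004937777404136726
[  34  218   67   59 2940] [ 67. 247.] [495.5 303.1 114.5] [494.3 304.1 112.6]
[ 166  233   61   59 2671] [196. 262.] [514.1 242.8 114.7] [512.9 242.9 112.8]
[ 295  249   57   57 1804] [323. 271.] [535.6 183.7 114.5] [532.2 182.3 112.5]
```

View pics/w3.png

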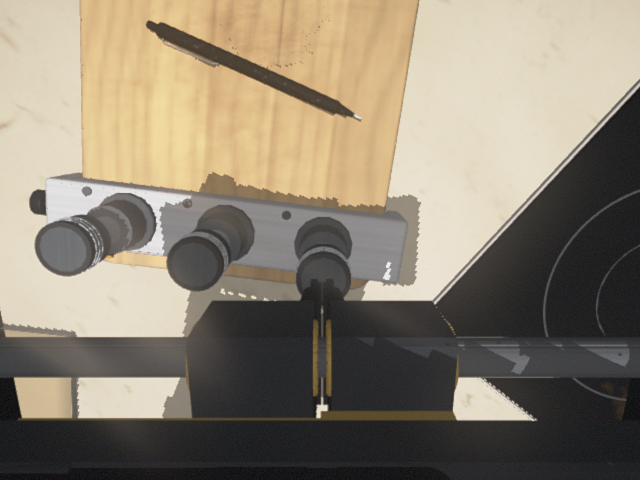

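The right cap at (323,275) is still up, with the fingertips (322,290) just over it. There is no contact yet, so the closed tips must end higher than nominal. I'll continue slowly until I feel it.

Request:
arm_command:
  deltas:
    - {"dx": 0,"dy": 0,"dz": -0.001,"yaw": 0}
    - {"dx": 0,"dy": 0,"dz": -0.001,"yaw": 0}
    - {"dx": 0,"dy": 0,"dz": 0,"yaw": 0}
    - {"dx": 0,"dy": 0,"dz": 0,"yaw": 0}

```text
t: 5.05
eef_pos: [531.7, 183.8, 126.2]
tcp_rot: [3.142, 0.0, 0.42]
ft_force: [0.0, -0.2, 0.5]
opening: 0.006
grip_force: 0.0
```

Request:
arm_command:
  deltas:
    - {"dx": 0,"dy": 0,"dz": -0.001,"yaw": 0}
    - {"dx": 0,"dy": 0,"dz": -0.001,"yaw": 0}
    - {"dx": 0,"dy": 0,"dz": 0,"yaw": 0}
    - {"dx": 0,"dy": 0,"dz": 0,"yaw": 0}

```text
t: 5.45
eef_pos: [531.7, 183.7, 124.2]
tcp_rot: [3.142, 0.0, 0.42]
ft_force: [0.3, -0.1, -0.3]
opening: 0.002
grip_force: 0.0
```

Run:
```python
from h import *
c=read_camera("wrist");P=pts(c);s=state();print(s["eef_pos"],np.array(c["extrinsics"]).round(3))
for v in range(262,312,4): print(v,[tuple(P[v,u].round(0).astype(int)) if c["range_z"][v,u]>0 else None for u in(300,310,316,320,322,326,332,345)])
cv2.imwrite("pics/w4.png",cv2.resize(c["color"][220:400,220:440,::-1],None,fx=3,fy=3))
```

```text
[531.76726972 183.74426871 124.24603449] [[ 4.08000e-01  8.85000e-01  2.27000e-01  5.94621e+02]
 [-9.13000e-01  3.95000e-01  1.00000e-01  2.10678e+02]
 [-1.00000e-03 -2.48000e-01  9.69000e-01  3.12807e+02]
 [ 0.00000e+00  0.00000e+00  0.00000e+00  1.00000e+00]]
262 [(np.int64(534), np.int64(196), np.int64(108)), (np.int64(538), np.int64(192), np.int64(115)), (np.int64(539), np.int64(189), np.int64(114)), (np.int64(540), np.int64(188), np.int64(115)), (np.int64(541), np.int64(187), np.int64(115)), (np.int64(541), np.int64(185), np.int64(114)), (np.int64(543), np.int64(182), np.int64(114)), (np.int64(545), np.int64(176), np.int64(112))]
266 [(np.int64(534), np.int64(195), np.int64(113)), (np.int64(536), np.int64(191), np.int64(114)), (np.int64(538), np.int64(188), np.int64(114)), (np.int64(539), np.int64(187), np.int64(115)), (np.int64(539), np.int64(186), np.int64(115)), (np.int64(540), np.int64(184), np.int64(115)), (np.int64(541), np.int64(181), np.int64(115)), (np.int64(543), np.int64(176), np.int64(115))]
270 [(np.int64(533), np.int64(195), np.int64(115)), (np.int64(535), np.int64
[... 3410 characters left out ...]
64(562), np.int64(199), np.int64(229)), (np.int64(541), np.int64(189), np.int64(173)), (np.int64(540), np.int64(187), np.int64(169)), (np.int64(520), np.int64(177), np.int64(115)), (np.int64(541), np.int64(185), np.int64(168)), (np.int64(564), np.int64(195), np.int64(230)), (np.int64(565), np.int64(192), np.int64(229))]
310 [(np.int64(561), np.int64(201), np.int64(231)), (np.int64(562), np.int64(199), np.int64(232)), (np.int64(541), np.int64(189), np.int64(176)), (np.int64(540), np.int64(187), np.int64(173)), (np.int64(474), np.int64(157), np.int64(1)), (np.int64(541), np.int64(185), np.int64(173)), (np.int64(563), np.int64(195), np.int64(230)), (np.int64(565), np.int64(192), np.int64(232))]
```

View pics/w4.png

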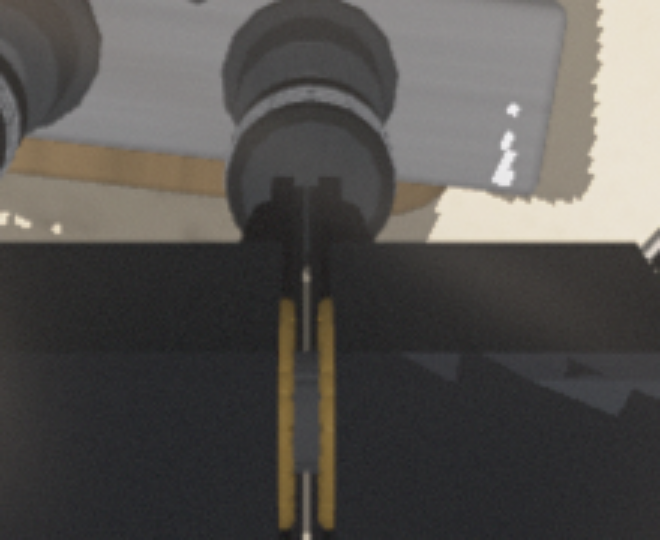

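Depth puts the fingertips at about z = 145, well above the cap at z = 115 (fingertip edges at crop pixels (283,180) and (330,180), cap behind). So the real tips sit about 20 mm above the reported TCP. I'll continue down in guarded steps.

Request:
arm_command:
  deltas:
    - {"dx": 0,"dy": 0,"dz": -0.005,"yaw": 0}
    - {"dx": 0,"dy": 0,"dz": -0.006,"yaw": 0}
    - {"dx": 0,"dy": 0,"dz": -0.005,"yaw": 0}
    - {"dx": 0,"dy": 0,"dz": -0.002,"yaw": 0}
    - {"dx": 0,"dy": 0,"dz": 0,"yaw": 0}
    - {"dx": 0,"dy": 0,"dz": 0,"yaw": 0}

```text
t: 6.1
eef_pos: [531.8, 183.8, 106.3]
tcp_rot: [3.141, -0.0, 0.42]
ft_force: [0.4, 0.6, -0.2]
opening: 0.006
grip_force: 0.0
```

Run:
```python
from h import *
c=read_camera("wrist");P=pts(c);s=state();print(s["eef_pos"],s["ft_force"])
R=P[255:330,312:317];z=R[...,2].mean(1);print(z.round(0))
```

```text
[531.83940055 183.7723915  106.36603906] [-0.01241842  0.03060619  0.31930003]
[ 73.  86.  97.  99. 101. 104. 105. 107. 109. 111. 111. 113. 113. 115.
 115. 115. 115. 115. 115. 115. 115. 115. 115. 115. 125. 127. 127. 128.
 130. 132. 132. 134. 135. 136. 138. 139. 139. 140. 142. 143. 143. 145.
 146. 147. 147. 149. 173. 174. 174. 176. 177. 177. 178. 178. 180. 180.
 181. 182. 182. 183. 184. 184. 184. 185. 186. 215. 216. 216. 217. 217.
 218. 218. 218. 219. 219.]
```

Request:
arm_command:
  deltas:
    - {"dx": 0,"dy": 0,"dz": -0.004,"yaw": 0}
    - {"dx": 0,"dy": 0,"dz": -0.004,"yaw": 0}
    - {"dx": 0,"dy": 0,"dz": -0.001,"yaw": 0}
    - {"dx": 0,"dy": 0,"dz": 0,"yaw": 0}
    - {"dx": 0,"dy": 0,"dz": 0,"yaw": 0}

```text
t: 6.65
eef_pos: [531.8, 183.8, 97.3]
tcp_rot: [3.142, 0.0, 0.42]
ft_force: [-0.8, -0.2, -0.8]
opening: 0.008
grip_force: 0.0
```

Request:
arm_command:
  deltas:
    - {"dx": 0,"dy": 0,"dz": -0.001,"yaw": 0}
    - {"dx": 0,"dy": 0,"dz": -0.001,"yaw": 0}
    - {"dx": 0,"dy": 0,"dz": 0,"yaw": 0}
    - {"dx": 0,"dy": 0,"dz": 0,"yaw": 0}

```text
t: 7.05
eef_pos: [531.9, 183.8, 95.8]
tcp_rot: [3.141, -0.001, 0.42]
ft_force: [-1.7, -1.2, 7.7]
opening: 0.006
grip_force: 3.4
```

Request:
arm_command:
  deltas:
    - {"dx": 0,"dy": 0,"dz": -0.001,"yaw": 0}
    - {"dx": 0,"dy": 0,"dz": -0.001,"yaw": 0}
    - {"dx": 0,"dy": 0,"dz": 0,"yaw": 0}
    - {"dx": 0,"dy": 0,"dz": 0,"yaw": 0}

```text
t: 7.45
eef_pos: [531.9, 183.8, 94.1]
tcp_rot: [3.141, -0.001, 0.42]
ft_force: [-1.9, -0.6, 10.8]
opening: 0.005
grip_force: 5.3
```

Contact is at TCP z ≈ 97.2. Now the full stroke to about 85, reading the force partway.

Request:
arm_command:
  deltas:
    - {"dx": 0,"dy": 0,"dz": -0.002,"yaw": 0}
    - {"dx": 0,"dy": 0,"dz": -0.002,"yaw": 0}
    - {"dx": 0,"dy": 0,"dz": -0.002,"yaw": 0}
    - {"dx": 0,"dy": 0,"dz": -0.002,"yaw": 0}
    - {"dx": 0,"dy": 0,"dz": 0,"yaw": 0}
    - {"dx": 0,"dy": 0,"dz": 0,"yaw": 0}

```text
t: 8.05
eef_pos: [531.9, 183.8, 85.4]
tcp_rot: [3.141, -0.0, 0.42]
ft_force: [-0.4, -0.2, 3.3]
opening: 0.003
grip_force: 2.0
```

Force dropped to 3.3 N at an 11.8 mm stroke, so the punch has tripped. I'll lift, cross well above the middle punch and come down to just above the left one.

Request:
arm_command:
  deltas:
    - {"dx": 0,"dy": 0,"dz": 0.005,"yaw": 0}
    - {"dx": 0,"dy": 0,"dz": 0.02,"yaw": 0}
    - {"dx": 0,"dy": 0,"dz": 0.025,"yaw": 0}
    - {"dx": -0.0035,"dy": 0.0107,"dz": 0,"yaw": 0}
    - {"dx": -0.009,"dy": 0.03,"dz": 0,"yaw": 0}
    - {"dx": -0.0125,"dy": 0.04,"dz": 0,"yaw": 0}
    - {"dx": -0.0085,"dy": 0.03,"dz": 0,"yaw": 0}
    - {"dx": -0.004,"dy": 0.01,"dz": 0,"yaw": 0}
    - {"dx": 0,"dy": 0,"dz": 0,"yaw": 0}
    - {"dx": 0,"dy": 0,"dz": 0,"yaw": 0}

```text
t: 9.05
eef_pos: [494.2, 303.8, 134.9]
tcp_rot: [3.141, 0.001, 0.42]
ft_force: [0.4, -0.7, 0.1]
opening: 0.004
grip_force: 0.0
```

```bash
python3 look.py pics/w5.png
```

```text
9.05 [494.1930138  303.84365257 134.92720954] [3.14126261e+00 7.43014500e-04 4.20030065e-01] [ 0.44  0.5   1.74 -0.    0.9   1.59] [ 0.3740514  -0.65792927  0.10601698] 0.0036944706546727796
[ 292  243   55   56 1924] [318. 267.] [497.2 306.  114.6] [494.8 304.5 112.6]
[ 411  258   58   55 2274] [441. 284.] [514.3 244.6 114.5] [513.7 243.7 112.7]
[ 529  272   61   55 2514] [559. 300.] [531.9 184.1 114.3] [531.3 182.3 112.5]
```

View pics/w5.png

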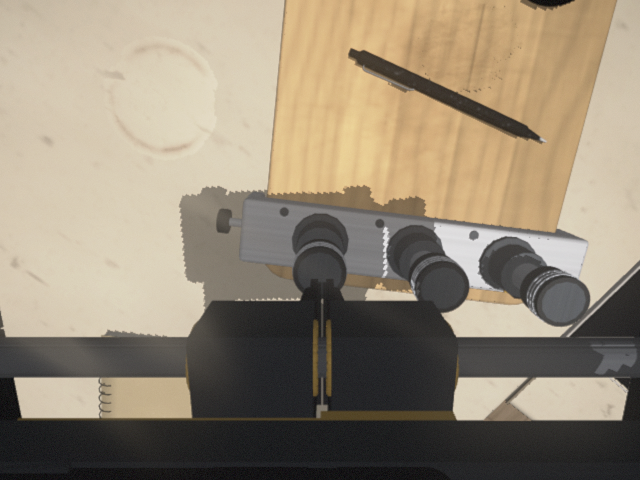

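The left cap at (319,271) is centred under the tips, and the right cap at (559,300) is back up. Next I press the left one. The same contact height applies, 97.2, so the press goes to 85.2.

Request:
arm_command:
  deltas:
    - {"dx": 0.0003,"dy": 0.0005,"dz": -0.01,"yaw": 0}
    - {"dx": 0,"dy": 0,"dz": -0.015,"yaw": 0}
    - {"dx": 0,"dy": 0,"dz": -0.008,"yaw": 0}
    - {"dx": 0,"dy": 0,"dz": -0.003,"yaw": 0}
    - {"dx": 0,"dy": 0,"dz": -0.002,"yaw": 0}
    - {"dx": 0,"dy": 0,"dz": -0.002,"yaw": 0}
    - {"dx": 0,"dy": 0,"dz": 0,"yaw": 0}
    - {"dx": 0,"dy": 0,"dz": 0,"yaw": 0}

```text
t: 9.9
eef_pos: [494.8, 304.7, 96.0]
tcp_rot: [3.141, -0.001, 0.42]
ft_force: [-2.2, -3.1, 5.7]
opening: 0.003
grip_force: 2.9
```

Request:
arm_command:
  deltas:
    - {"dx": 0,"dy": 0,"dz": -0.002,"yaw": 0}
    - {"dx": 0,"dy": 0,"dz": -0.002,"yaw": 0}
    - {"dx": 0,"dy": 0,"dz": -0.002,"yaw": 0}
    - {"dx": 0,"dy": 0,"dz": -0.002,"yaw": 0}
    - {"dx": 0,"dy": 0,"dz": -0.002,"yaw": 0}
    - {"dx": 0,"dy": 0,"dz": 0,"yaw": 0}
    - {"dx": 0,"dy": 0,"dz": 0,"yaw": 0}

```text
t: 10.6
eef_pos: [494.7, 304.8, 85.5]
tcp_rot: [3.141, -0.0, 0.42]
ft_force: [-0.2, -4.4, 4.6]
opening: 0.001
grip_force: 2.1
```

Request:
arm_command:
  deltas:
    - {"dx": 0,"dy": 0,"dz": 0.005,"yaw": 0}
    - {"dx": 0,"dy": 0,"dz": 0.025,"yaw": 0}
    - {"dx": 0,"dy": 0,"dz": 0.04,"yaw": 0}
    - {"dx": 0,"dy": 0,"dz": 0.04,"yaw": 0}
    - {"dx": 0,"dy": 0,"dz": 0.02,"yaw": 0}
    - {"dx": 0,"dy": 0,"dz": 0,"yaw": 0}
    - {"dx": 0,"dy": 0,"dz": 0,"yaw": 0}
    - {"dx": 0,"dy": 0,"dz": 0,"yaw": 0}

```text
t: 11.4
eef_pos: [494.0, 304.9, 214.0]
tcp_rot: [-3.142, 0.002, 0.42]
ft_force: [0.4, -0.0, -0.5]
opening: 0.003
grip_force: 0.0
```

Run:
```python
from h import *
s=state();print(s["t"],s["eef_pos"],s["ft_force"])
a=read_camera("scene")["color"][180:330,270:420];b=np.load("scene.npy",allow_pickle=True).item()["color"][180:330,270:420]
cv2.imwrite("pics/cmp.png",cv2.resize(np.hstack([b,a]),(800,400),interpolation=cv2.INTER_CUBIC)[...,::-1])
```

```text
11.4 [494.02074678 304.86048247 213.95561061] [ 0.40836396 -0.04814215 -0.46311438]
```

View pics/cmp.png

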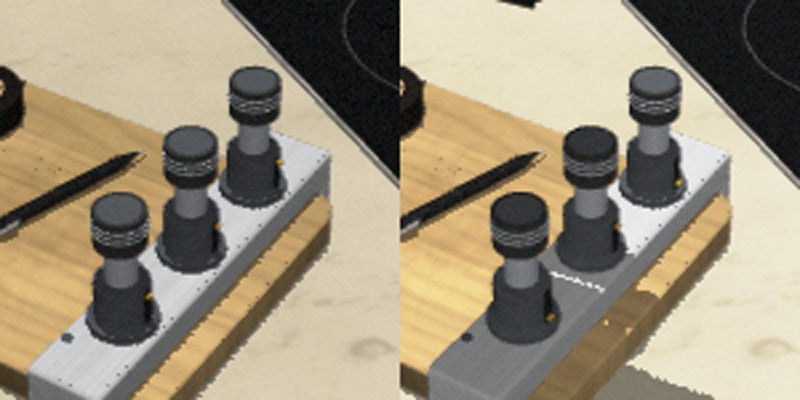

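Comparing before and after, the brass pointers have dropped on the left punch ((150,296) to (550,317)) and the right punch ((281,162) to (680,183)). The middle pointer is unchanged ((218,228) to (618,228)), and all three caps are up.

```bash
python3 -c "
from cell import job_done; print(job_done())"
```

```text
the job is handed in; nothing more can be done
None
```

I pressed the left and right punches until they tripped, left the middle one cocked with the arm lifted clear, and handed the job in at about 11.5 s; no verdict was returned.

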